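Swing the inspection camera over the speaker row and draw its boom out to the set mark

ROBOT

A 6-joint arm with a two-finger parallel gripper is mounted at the origin on the work surface. World frame = base frame: x ahead of the robot, y to its left, z up, the work surface at z = 0. Lengths are in m, angles in rad, forces in N, time in s.
With the tool pointing down it reaches from about 0.35 to 0.85 m from the base axis. Payload 8.1 kg.
Tool frame: the origin (TCP) lies on the centre line of the jaws, within the pads' length; the fingertips stand 17 mm ahead of it and the grasp point (between the pads) lies 2 mm behind it; z points along the fingers, y is the line along which they close (so a half turn about z gives the same grasp; the last joint's range is limited). The gripper opens to 93 mm and grips with 3 to 60 N. Pads are 15 mm wide; open, the fingers measure 128 mm over their backs; the gripper's body (75 mm by 188 mm) begins 65 mm behind the grasp point.
Start: joints at [1.053, 0.13, 1.488, -0, 1.523, -0.085], TCP at [0.252, 0.545, 0.236] pointing down, gripper open.
Joint ranges: [-2.96, 2.96], [-0.89, 2.26], [0.02, 2.5], [-1.34, 4.48], [0, 2.73], [-2.66, 2.66]. Speed limits (rad/s): [2.39, 2.39, 2.79, 3.14, 3.14, 3.14].

INTERFACE

Orientations are given as a rotation vector (axis times angle).
In Python, from plant import robot, optics, close_job, models gives the robot as it stands.
- The arm moves only by the shell command python3 -m inch 'ROWS' [OPENING] [FORCE]. ROWS is a JSON object of lists of equal length, an entry for each row: "travel": the shift along the tool's x, y, z in m, a list of three; "spin": the turn about the tool's z in rad. In form: {"travel": [[x, y, z], ...], "spin": [spin, ...]}. A call has 1 to 10 rows; each row is the pose to reach, as a shift and turn from the pose commanded when the call began, along the tool's axes at that moment; what a row does not reach only later rows make up. A row lasts 1/12 s, in which the tool goes at most 41.7 mm and 7.16 degrees, less where a joint would pass 70% of its speed; a pose out of reach is approached as far as the arm can. A call with a gripper value outside its range is refused whole. OPENING is the closure, from 0 (fully open) to 1 (shut), set as the call begins (- or left out, the last holds). The fingers move at their own pace and stop on an object; FORCE is the grip in N (left out, the last holds). Time passes only in rows, so rows that repeat a pose let the fingers close. It gives the time, the measured TCP pose, the force, the opening and the grip force at its end, in the units of the state.
- robot.read_state(): the state, without advancing time (a new reading comes with each control period).
- optics.read_camera(name): name is "scene" or "top"; returns (picture, depth): 420x560x3 uint8, red, green, blue; 420x560 float32, m along the optical axis (not along the pixel's ray), 0 where there is no reading.
- optics.camera_info(name): a dict with "camera_matrix" (3x3 intrinsics, pixels), "view" (4x4, takes a point from world to camera coordinates). Camera axes: x right, y down, z forward; pixel columns grow to the right and rows downward; lengths in m; the calibration is good to about 2 mm. A picture is of the moment at which its call begins. camera_info takes no time and is no camera call.
- close_job(): hands the job in; it is judged then, once.
Trained networks look in the newest picture that a camera, given by its name, has taken for a name from the list of things; names that differ only in an ending like _2 or _b are one class to them, and where a whole thing is asked for, a point or a joint stands for the part that bears it (a point fixed in the world has none). Each returns a list of dicts, best first, with "p" (0 to 1); they miss things now and then, are a little off and sometimes report something else, mostly with a low value. They report only what shows in the picture. A call takes as long as a camera call.
- models.look_for(camera, name): "centre" ([x, y, z] in m, in world coordinates, good to about 4 mm: the middle of the surface that is visible of it).
- models.masks_of(camera, name): "region" (420x560 bool, what is visible of it).
The state is a dict: "t": time; "q": joint angles; "dq": joint speeds; "joint_torque": joint torques, N m; "tool_pos": TCP position; "orientation": TCP orientation; "force": force on the tool from outside, world axes, zero at the start; "wrist_torque": the same for the moment, N m; "opening": finger opening in m; "gripper_force": force on a finger pad.
Only numpy, scipy, OpenCV 4.12 (cv2) and the standard library are available. Lean on these libraries where they do the work, as an engineer would, in place of code of your own. Each camera call takes 0.05 s, during which the arm holds its last target. There are 200 camera calls.

TASK

Swing the inspection camera's boom, still locked at its short length, from where it is parked round until it lies in line over the row of speaker units in the fixture. Then squeeze in the lock button on the side of the boom's grip and draw the boom out until the white line of the clip on its scale stands level with the white index lines at the sleeve's mouth, and finish while still holding the grip there with the button squeezed in, because a spring pulls the boom back when let go. Leave everything else on the bench standing where it is.

Things in the scene. Friction and masses are not known exactly. Their poses are not given: they have to be found in the camera images.
- post_axis (a point): point on the vertical axis of the stand's 25 mm steel post, at the height of the boom's axis (215 mm above the bench): the boom swings about it. The post's top is 300 mm above the bench; the stand's base plate is fixed to the bench
- grip (a point): centre of the black grip block at the boom's end, 55 mm long, 44 high; +y side 15 mm out, button on the -y side 21 mm out (36 across, 30 when pressed). x points outward along the boom, y to its left, z up. 242.5 mm from the post axis when short. Free from above; the collar (50 mm wide) ends 20 mm behind the block when short; the camera (44 mm wide, top 40 mm above the axis) starts 13 mm ahead
- button_face (a point): middle of the outer face of the lock button, a grey pad 22 mm long and 30 mm high in the -y side of the grip (the side that leads when the boom is swung towards the fixture); x, y, z as for the grip
- lock_button (a joint): travel of the lock button into the grip, m: 0 out, 0.006 fully in. Spring: 3 N to start, 5.5 N fully in, so squeeze the grip across its sides with 10 to 25 N. Beyond about 0.004 its latch is clear of the catch and the boom can slide; it latches only at the short length (with up to 3 mm of play)
- boom_swing (a joint): angle of the boom about the post, rad, 0 to 1.7, growing clockwise seen from above (towards the fixture); a stiff hinge that stays where it is left and takes about 1 N at the grip to move
- boom_slide (a joint): how far the boom is drawn out, m: 0 short (parked length), 0.12 at the stop. A return spring of 3.6 to 4.6 N pulls it back to 0 whenever the lock is out of its catch and nobody holds it
- scale_clip (a joint): where the clip is clamped on the scale, m: equal to the boom_slide value at which the clip's line stands level with the index lines; clamped tight, different from start to start, about 0.06 to 0.105
- clip (a point): middle of the white line on the clip, a black block 12 mm long and 25 mm wide on the white scale rule (10 mm divisions) that runs back along the top of the sleeve from the grip; it travels outward with the grip; x, y, z as for the grip
- index (a point): middle between the two white index lines on the collar at the sleeve's mouth, on either side of the scale, 190 mm from the post axis and fixed along the boom; x outward along the boom
- lens (a point): middle of the camera's lens, looking down, under the white ring light (60 mm across) at the boom's end: 62.5 mm further out than the grip's centre, 139 mm above the bench
- row (a point): middle of the row of four speaker units (40 mm across, 46 mm apart) in the fixture, on their tops 37 mm above the bench. x points along the row straight away from the stand's post, 385 mm from the post axis; y lies across the row. The aluminium fixture is 212 x 84 mm and fixed to the bench
- bottle: white bottle with black cap, 44 mm across, 165 mm tall, standing about 390 mm from the post between the parked boom and the fixture: the short boom's camera passes inside it, the drawn-out one would hit it. Origin under its middle
- spool: spool of solder wire standing on end, white flanges, 52 mm across, 60 mm tall; origin under its middle
- speaker1: loose speaker unit, 40 mm across, 21 mm tall; origin under its middle
- speaker2: another such loose speaker unit, on the left of the bench
- tweezers: steel tweezers lying on the bench, 130 mm long, 8 mm high; origin near the middle
- cutters: side cutters lying on the left of the bench, 120 mm long, 12 mm high; origin at the pivot
- tin: tip-cleaner tin with brass wool, 72 mm across, 38 mm tall, on the left of the bench; origin under its middle

How it is judged:
On the way, in this order (a step that is already met when the one before it is completed fails the run):
1. the boom, still short (drawn out less than 10 mm), lies in line over the row: the lens is within 20 mm of the row's middle line (y of lens in the frame of row between -0.02 and 0.02 m and value of joint boom_slide below 0.01 m), for 0.2 s.
2. the button is squeezed in and the boom drawn out until the clip's line is within 6 mm of the index lines (y of lens in the frame of row between -0.02 and 0.02 m and x of clip in the frame of index between -0.006 and 0.006 m and value of joint lock_button above 0.004 m), for 0.2 s.
At the end, for the whole second after the job is handed in: The clip's line stands within 6 mm of the index lines along the boom, the lens is within 20 mm of the row's middle line, the boom is still, the lock button is squeezed in more than 4 mm and the fingers are holding the grip (more than 2 N) (all of step 2 and contact force between the fingers and boom_slide above 2 N and velocity of joint boom_slide between -0.01 and 0.01 m/s); the arm keeps its last pose, push and grip.
It fails at once if another thing on the bench was pushed more than 30 mm or knocked over (distance of any of spool, bottle, speaker1, speaker2, tweezers, cutters, tin from where it was at the start of the episode above 0.03 m or angle between any of bottle, spool's own z axis and vertical above 0.6 rad).
It fails at once if the boom was drawn out (more than 20 mm) while it was not yet over the row (lens more than 50 mm off the row's middle line) (value of joint boom_slide above 0.02 m and (y of lens in the frame of row above 0.05 m or y of lens in the frame of row below -0.05 m)).
It also fails if it takes over 42 s, if anything falls off the work surface, if the arm or the gripper's body presses on something with over 40 N, if the wrist force passes 120 N, or if a joint passes its speed limit or range.

## Working session

There is one attempt and no reset: what is moved stays moved. The work goes in short steps, Python scripts to look and compute and a shell command to move; the robot and the scene stay as the last step left them, time stands still between calls to the robot, and variables do not carry over. Pictures are saved under pics/ and viewed, at most 10 in all, crops included, and the job is handed in when it is done.

```bash
mkdir -p pics; cat > h.py <<'E'
import numpy as np, cv2, json
from plant import robot, optics, close_job, models
def cam(n):
    p,d=optics.read_camera(n); i=optics.camera_info(n)
    return p,d,np.array(i["camera_matrix"]),np.array(i["view"])
def world(u,v,z,K,V):
    c=np.linalg.inv(K)@np.array([u,v,1.])*z
    return (np.linalg.inv(V)@np.r_[c,1])[:3]
def pix(P,K,V):
    c=(V@np.r_[P,1])[:3]; c=K@c; return c[:2]/c[2]
E
python3 - <<'E'
from h import *
np.set_printoptions(precision=4,suppress=True)
s=robot.read_state(); print({k:s[k] for k in("t","tool_pos","orientation","opening")})
for n in("scene","top"):
    p,d,K,V=cam(n); cv2.imwrite(f"pics/{n}0.png",p[:,:,::-1]); print(n,np.linalg.inv(V)[:3,3],K[0,0])
    for o in("grip","button_face","clip","index","lens","row","bottle","post_axis","spool"):
        try:
            for r in models.look_for(n,o)[:2]: print(n,o,np.array(r["centre"]),round(r["p"],2),pix(r["centre"],K,V))
        except Exception as e: print(n,o,e)
E
```

```text
{'t': 0.0, 'tool_pos': array([0.2514, 0.5442, 0.2346]), 'orientation': array([-0.6744, -3.0678,  0.0028]), 'opening': 0.09329513618770682}
scene [1.2512 0.2427 1.0742] 404.23998619796754
scene grip [ 0.4628 -0.2288  0.2353] 0.94 [230.1801 143.7032]
scene grip [ 0.4739 -0.2167  0.2177] 0.51 [232.6248 151.3975]
scene index [ 0.5656 -0.2287  0.2341] 0.63 [214.211  166.6377]
scene index [ 0.5222 -0.1562  0.0557] 0.57 [246.8347 202.4687]
scene lens [ 0.4612 -0.2307  0.2397] 0.92 [229.7268 142.1149]
scene row [0.521  0.0864 0.014 ] 0.55 [316.8241 233.118 ]
scene bottle [ 0.3578 -0.075   0.089 ] 0.7 [288.8868 168.4377]
scene post_axis [ 0.7161 -0.2284  0.0279] 0.83 [198.856  246.7542]
scene spool [ 0.5217 -0.157   0.0526] 0.59 [246.7263 202.8865]
top [ 0.4042 -0.0078  1.4866] 535.3187892314992
top grip [ 0.4743 -0.2335  0.2386] 0.93 [389.535 238.692]
top button_face [ 0.4728 -0.2188  0.2255] 0.58 [382.2434 239.4693]
top clip [ 0.5974 -0.2368  0.2428] 0.43 [391.5296 186.0527]
top index [ 0.5437 -0.2337  0.2367] 0.56 [389.6164 209.11  ]
top lens [ 0.4708 -0.2314  0.2391] 0.78 [388.6603 240.165 ]
top row [0.5081 0.0869 0.02  ] 0.95 [258.1953 227.727 ]
top bottle [ 0.3473 -0.0742  0.1069] 0.77 [317.2806 289.6353]
top post_axis [ 0.4226 -0.3519  0.024 ] 0.64 [418.8758 262.9116]
top post_axis [ 0.5466 -0.2318  0.2356] 0.61 [388.7241 207.9118]
top spool [ 0.5094 -0.1609  0.0617] 0.73 [350.1802 228.3058]
top spool [ 0.5414 -0.2318  0.2341] 0.51 [388.5979 210.1843]
```

View pics/scene0.png

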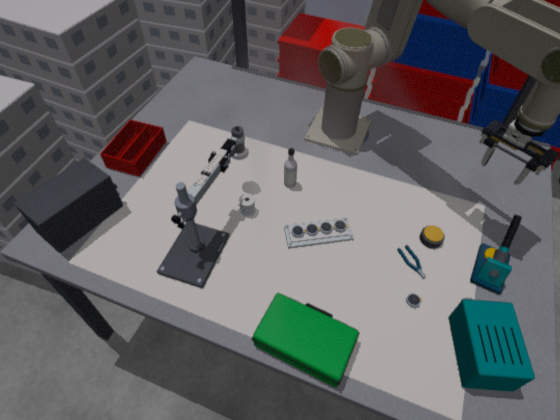

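View pics/top0.png

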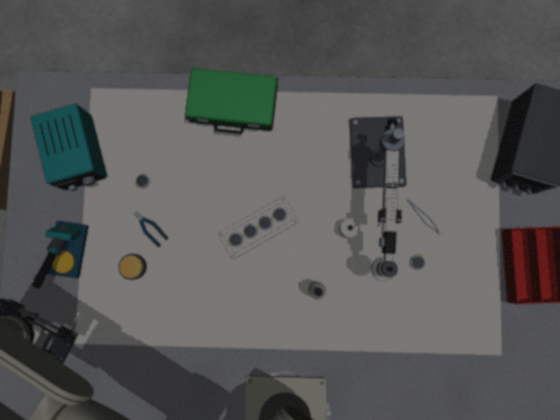

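The scene view shows the post at about (195,215) with the boom running to the grip at (230,150). In the top view the boom runs down the image from the post at (392,135) to the grip at (389,241). The row is centred at (258,228) and the bottle is at (317,290). The grip and row positions from the networks agree with both pictures. Next I'll measure the axis, clip and row precisely.

```bash
python3 - <<'E'
from h import *
np.set_printoptions(precision=4,suppress=True)
p,d,K,V=cam("top")
cr=p[105:285,350:440]; cv2.imwrite("pics/top1.png",cv2.resize(cr[:,:,::-1],None,fx=3.3,fy=3.3,interpolation=cv2.INTER_CUBIC)) 
# row: speakers via masks
for n in("row","grip"):
    for r in models.masks_of("top",n)[:2]:
        v,u=np.nonzero(r["region"]); W=np.array([world(a,b,d[b,a],K,V) for a,b in zip(u,v) if d[b,a]>0])
        zt=np.percentile(W[:,2],90); m=abs(W[:,2]-zt)<.012
        (c,sz,an)=cv2.minAreaRect(W[m,:2].astype(np.float32)); print(n,round(r["p"],2),zt,c,sz,an,len(W))
# post top: depth points near z .3
vv,uu=np.mgrid[105:290,340:440]; W=np.array([world(a,b,d[b,a],K,V) for a,b in zip(uu.ravel(),vv.ravel())])
t=W[(W[:,2]>.285)&(W[:,2]<.315)]; print("post top",len(t),t.mean(0),t.min(0),t.max(0))
for x0 in np.arange(.36,.76,.02):
    m=(abs(W[:,0]-x0)<.01)&(W[:,2]>.19)&(W[:,2]<.28)
    if m.sum(): print(round(x0,2),m.sum(),W[m,1].min(),W[m,1].max(),np.median(W[m,2]))
ps,ds,Ks,Vs=cam("scene")
cv2.imwrite("pics/scene1.png",cv2.resize(ps[120:260,160:360][:,:,::-1],None,fx=4,fy=4,interpolation=cv2.INTER_CUBIC))
for n in("clip","index","grip"):
    for r in models.look_for("scene",n)[:2]: print(n,r["centre"],r["p"])
vv,uu=np.mgrid[130:260,160:260]; W=np.array([world(a,b,ds[b,a],Ks,Vs) for a,b in zip(uu.ravel(),vv.ravel())])
t=W[(abs(W[:,2]-.3)<.004)]; print("post top scene",len(t),t.mean(0),t.min(0),t.max(0))
E
```

```text
row 0.73 0.036713561085200214 (0.5065948963165283, 0.08775268495082855) (0.05161089450120926, 0.18628740310668945) 29.034467697143555 2363
grip 0.94 0.24374505988375642 (0.5138829350471497, -0.23174074292182922) (0.038667771965265274, 0.2563074231147766) 89.74244689941406 1624
post top 111 [ 0.7074 -0.2393  0.2985] [ 0.6967 -0.2525  0.2856] [ 0.7194 -0.2284  0.308 ]
0.38 30 -0.24229600384293365 -0.21647813351275594 0.22506287742683395
0.4 164 -0.2505734294140531 -0.2105055188747664 0.24411656980605212
0.42 117 -0.24777499072287493 -0.21140427345746032 0.24187595805521878
0.44 91 -0.24719754173080388 -0.21991326236166991 0.23208783819077983
0.46 143 -0.24782431374347824 -0.21220331208900547 0.23547114126928048
0.48 130 -0.24810224037583087 -0.21278456199306875 0.23533680102513266
0.5 112 -0.24715522141478213 -0.20862292526029097 0.2350282298885945
0.52 204 -0.26061982373285114 -0.2100514311511928 0.2367937282331909
0.54 173 -0.260368751639965 -0.21099301986458263 0.23491996361175138
0.56 127 -0.249476904541467 -0.22055644597238905 0.23523458478999149
0.58 127 -0.25284840986548374 -0.22096918257582143 0.23490609244369187
0.6 121 -0.2519337268408596 -0.22187526722162332 0.2376678700239485
0.62 130 -0.25214149682916487 -0.22201717300774038 0.23571111123554356
0.64 121 -0.25200554579431295 -0.22282008578711798 0.23420672648230112
0.66 124 -0.2547031433754159 -0.2230823796938758 0.2328673594097962
0.68 138 -0.256856754873945 -0.22154657066244646 0.23479677954846567
0.7 213 -0.26694968603992886 -0.21317115977796397 0.2407575909217281
0.72 83 -0.26768331851804883 -0.21397026326596152 0.23957287327914156
0.74 34 -0.24437775131925593 -0.2244743573498451 0.2217903702285019
index [0.5694, -0.2293, 0.2324] 0.65
grip [0.4649, -0.233, 0.2318] 0.95
post top scene 61 [ 0.7108 -0.2411  0.2993] [ 0.6979 -0.2526  0.2962] [ 0.7229 -0.2307  0.3026]
```

View pics/top1.png

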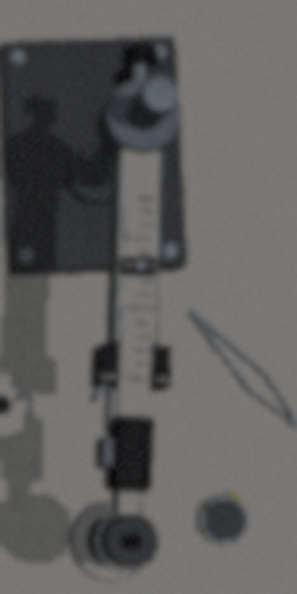

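View pics/scene1.png

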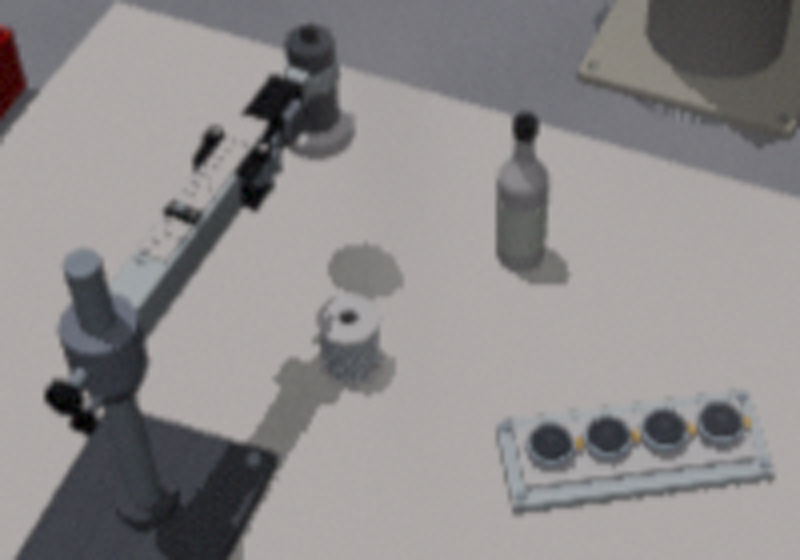

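Post axis is about (0.709,-0.240), the parked boom points at about 178°, and the grip is at (0.467,-0.233). The row lies at about 121.6°, 0.3855 m from the post, which matches the 385 mm given. The clip is about 81 mm from the index. The move over to the grip comes next.

```bash
python3 -m inch '{"travel":[[-0.02,-0.025,-0.02],[-0.045,-0.055,-0.04],[-0.07,-0.085,-0.06],[-0.095,-0.115,-0.08],[-0.12,-0.14,-0.1],[-0.145,-0.17,-0.105],[-0.17,-0.2,-0.105],[-0.195,-0.23,-0.105],[-0.22,-0.26,-0.105],[-0.245,-0.29,-0.105]],"spin":[0,0,0,0,0,0,0,0,0,0]}' 0
python3 -m inch '{"travel":[[-0.025,-0.03,0],[-0.05,-0.06,0],[-0.075,-0.09,0],[-0.1,-0.12,0],[-0.125,-0.15,0],[-0.15,-0.18,0],[-0.175,-0.21,0],[-0.2,-0.24,0],[-0.225,-0.27,0],[-0.25,-0.3,0]],"spin":[-0.04,-0.08,-0.12,-0.16,-0.2,-0.24,-0.28,-0.32,-0.36,-0.4]}' 0
python3 - <<'E'
from h import *
from scipy.spatial.transform import Rotation as R
np.set_printoptions(precision=4,suppress=True)
s=robot.read_state(); M=R.from_rotvec(s["orientation"]).as_matrix(); print(s["t"],s["tool_pos"],s["q"],M.T@(np.array([.467,-.2335,.217])-s["tool_pos"]),np.degrees(np.arctan2(M[1,0],M[0,0])),s["opening"])
E
```

```text
t: 2.18
tool_pos: [0.3524, 0.177, 0.341]
orientation: [0.674, 3.067, 0.001]
force: [0.3, -0.2, 0.0]
opening: 0.0929
gripper_force: 0.0
t: 3.02
tool_pos: [0.4536, -0.2007, 0.3408]
orientation: [0.049, 3.141, -0.0]
force: [0.9, 2.0, 0.8]
opening: 0.0929
gripper_force: 0.0
3.0167 [ 0.4536 -0.2007  0.3408] [-0.5201 -0.1726  1.5974  0.0001  1.7161 -2.0596] [-0.0144 -0.0323  0.1238] 178.20941476839278 0.09285940507284385
```

```bash
python3 -m inch '{"travel":[[-0.007,-0.015,0],[-0.0145,-0.031,0],[-0.0145,-0.031,0],[-0.0145,-0.031,0.025],[-0.0145,-0.031,0.05],[-0.0145,-0.031,0.07],[-0.0145,-0.031,0.07]],"spin":[0,0,0,0,0,0,0]}' 0
python3 - <<'E'
from h import *
for n in("top","scene"):
    p,d,K,V=cam(n); s=robot.read_state(); u,v=pix(s["tool_pos"],K,V).astype(int); print(n,s["tool_pos"],u,v)
    cv2.imwrite(f"pics/{n}2.png",cv2.resize(p[max(0,v-60):v+60,u-80:u+80][:,:,::-1],None,fx=4,fy=4,interpolation=cv2.INTER_CUBIC))
E
```

```text
t: 3.6
tool_pos: [0.465, -0.2282, 0.2658]
orientation: [-0.051, -3.135, -0.006]
force: [-0.2, 1.0, -1.2]
opening: 0.093
gripper_force: 0.0
top [ 0.46571364 -0.22865366  0.26845365] 389 241
scene [ 0.46661436 -0.22924687  0.27063704] 228 135
```

View pics/scene2.png

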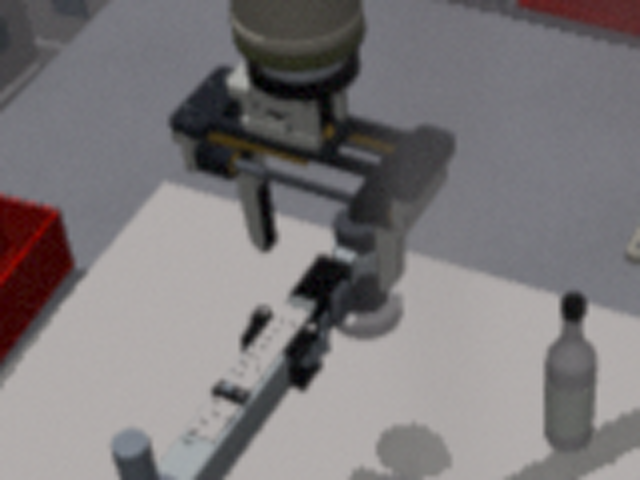

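The fingers straddle the black grip block (322,285) with room on both sides. I'll lower and then cage it without pressing the button (about 46 mm opening).

```bash
python3 -m inch '{"travel":[[0,0,0.015],[0,0,0.03],[0,0,0.045],[0,0,0.054],[0,0,0.054],[0,0,0.054]],"spin":[0,0,0,0,0,0]}' 0
python3 -m inch '{"travel":[[0,0,0],[0,0,0],[0,0,0],[0,0,0],[0,0,0],[0,0,0]],"spin":[0,0,0,0,0,0]}' 0.5 5
python3 - <<'E'
from h import *
from scipy.spatial.transform import Rotation as R
np.set_printoptions(precision=4,suppress=True)
s=robot.read_state(); M=R.from_rotvec(s["orientation"]).as_matrix(); print(s["tool_pos"],s["opening"],s["gripper_force"])
P=np.array([.7091,-.240]); v=s["tool_pos"][:2]-P; r=np.hypot(*v); a=np.degrees(np.arctan2(v[1],v[0])); print(r,a,np.degrees(np.arctan2(M[1,0],M[0,0])))
# table: travel in tool axes for swing of th clockwise about P
for th in range(0,63,3):
    t=np.radians(a-th); w=P+r*np.array([np.cos(t),np.sin(t)])-s["tool_pos"][:2]
    print(th,(M.T@np.r_[w,0])[:2],round(np.radians(th),3))
E
```

```text
t: 4.2
tool_pos: [0.4673, -0.23, 0.2178]
orientation: [0.051, 3.14, -0.001]
force: [-0.4, -0.6, 0.4]
opening: 0.093
gripper_force: 0.0
t: 4.7
tool_pos: [0.4671, -0.23, 0.2168]
orientation: [0.052, 3.141, -0.0]
force: [-0.1, 0.0, -0.1]
opening: 0.0576
gripper_force: 0.0
[ 0.4671 -0.23    0.2168] 0.05760533759686164 0.0
0.24224677470987904 177.63644629333496 178.11729433355865
0 [0. 0.] 0.0
3 [-0.0004  0.0127] 0.052
6 [-0.0015  0.0253] 0.105
9 [-0.0033  0.0379] 0.157
12 [-0.0057  0.0503] 0.209
15 [-0.0088  0.0626] 0.262
18 [-0.0125  0.0748] 0.314
21 [-0.0168  0.0867] 0.367
24 [-0.0218  0.0984] 0.419
27 [-0.0273  0.1098] 0.471
30 [-0.0335  0.1208] 0.524
33 [-0.0402  0.1316] 0.576
36 [-0.0475  0.142 ] 0.628
39 [-0.0553  0.152 ] 0.681
42 [-0.0636  0.1616] 0.733
45 [-0.0724  0.1707] 0.785
48 [-0.0817  0.1793] 0.838
51 [-0.0914  0.1875] 0.89
54 [-0.1015  0.1951] 0.942
57 [-0.112   0.2022] 0.995
60 [-0.1229  0.2088] 1.047
```

```bash
python3 -m inch '{"travel":[[0,0.002,0],[0,0.0085,0],[-0.0015,0.0253,0],[-0.0033,0.0379,0],[-0.0057,0.0503,0],[-0.0088,0.0626,0],[-0.0125,0.0748,0],[-0.0168,0.0867,0],[-0.0218,0.0984,0],[-0.0273,0.1098,0]],"spin":[0,0.035,0.105,0.157,0.209,0.262,0.314,0.367,0.419,0.471]}' 0.5
python3 -m inch '{"travel":[[-0.0004,0.0127,0],[-0.0015,0.0253,0],[-0.0033,0.0379,0],[-0.0057,0.0503,0],[-0.0088,0.0626,0],[-0.0125,0.0748,0],[-0.0168,0.0867,0],[-0.0218,0.0984,0],[-0.0273,0.1098,0],[-0.0273,0.1098,0]],"spin":[0.052,0.105,0.157,0.209,0.262,0.314,0.367,0.419,0.471,0.471]}' 0.5
python3 - <<'E'
from h import *
from scipy.spatial.transform import Rotation as R
np.set_printoptions(precision=4,suppress=True)
for n in("top","scene"):
    p,d,K,V=cam(n); s=robot.read_state(); u,v=pix(s["tool_pos"],K,V).astype(int); print(n,u,v)
    cv2.imwrite(f"pics/{n}3.png",cv2.resize(p[max(0,v-75):v+75,u-100:u+100][:,:,::-1],None,fx=4,fy=4,interpolation=cv2.INTER_CUBIC))
    for o in("clip","lens"):
        for r in models.look_for(n,o)[:2]: print(o,r["centre"],r["p"])
M=R.from_rotvec(s["orientation"]).as_matrix(); print(s["t"],s["tool_pos"],s["opening"],s["gripper_force"],s["force"])
P=np.array([.7091,-.240]); v=s["tool_pos"][:2]-P; r=np.hypot(*v); a=np.degrees(np.arctan2(v[1],v[0])); print(r,a,np.degrees(np.arctan2(M[1,0],M[0,0])))
E
```

```text
t: 5.53
tool_pos: [0.498, -0.1205, 0.2166]
orientation: [-0.787, -3.041, 0.0]
force: [0.0, -1.8, -0.6]
opening: 0.0463
gripper_force: 0.4
t: 6.37
tool_pos: [0.5758, -0.0369, 0.2164]
orientation: [-1.473, -2.775, -0.001]
force: [0.3, -0.0, -0.0]
opening: 0.0465
gripper_force: 0.0
top 305 195
clip [0.6455, -0.1488, 0.2394] 0.38
lens [0.5449, 0.0006, 0.2363] 0.88
scene 274 192
lens [0.5905, -0.0513, 0.2368] 0.83
lens [0.6364, 0.414, 0.0219] 0.42
6.5667 [ 0.5743 -0.0384  0.2165] 0.04635111864466484 0.024893248337320983 [ 0.1736 -0.9385 -0.6199]
0.24247470227590864 123.77184962502926 124.23371963499966
```

View pics/scene3.png

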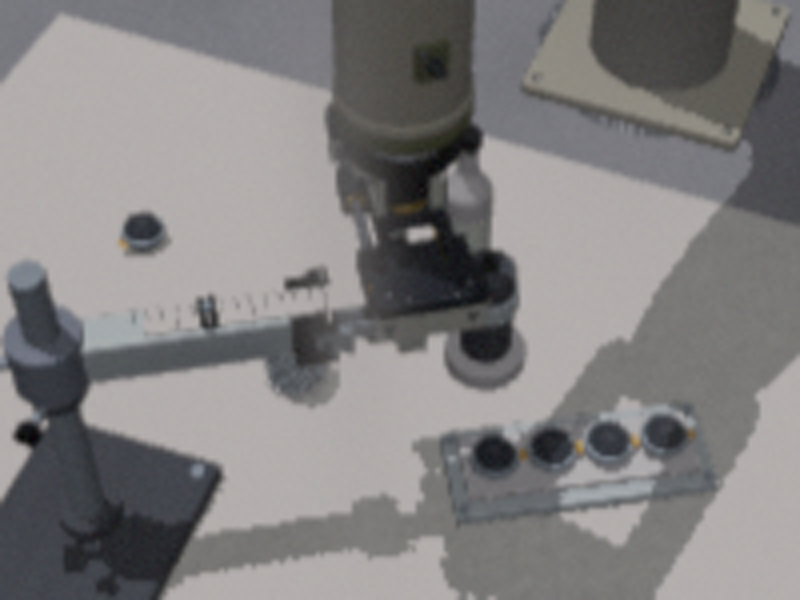

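View pics/top3.png

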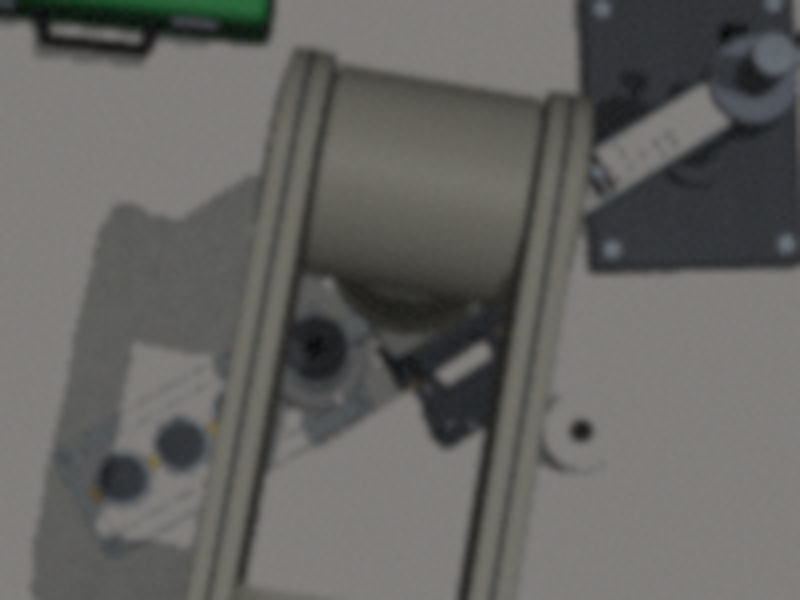

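Scene3 and top3: the grip is caged, the clip is at scene3 (207,312), and the camera at top3 (317,343) sits just short of the row line. I'll swing 4° more and measure.

```bash
python3 -m inch '{"travel":[[0,0.008,0],[-0.0006,0.017,0],[-0.0006,0.017,0],[-0.0006,0.017,0],[-0.0006,0.017,0],[-0.0006,0.017,0]],"spin":[0.035,0.07,0.07,0.07,0.07,0.07]}' 0.5
python3 - <<'E'
from h import *
from scipy.spatial.transform import Rotation as R
np.set_printoptions(precision=4,suppress=True)
P=np.array([.7091,-.240]); Rw=np.array([.5066,.0878]); e=(Rw-P)/np.linalg.norm(Rw-P); n=np.array([-e[1],e[0]])
p,d,K,V=cam("top"); cv2.imwrite("pics/top4.png",p[:,:,::-1])
s=robot.read_state(); M=R.from_rotvec(s["orientation"]).as_matrix()
print(s["t"],s["tool_pos"],s["opening"],s["gripper_force"],"row dir",np.degrees(np.arctan2(e[1],e[0])),"tool",np.degrees(np.arctan2(M[1,0],M[0,0])))
v=s["tool_pos"][:2]-P; print("tcp along/across",v@e,v@n)
vv,uu=np.mgrid[120:260,250:420]; W=np.array([world(a,b,d[b,a],K,V) for a,b in zip(uu.ravel(),vv.ravel())])
A=(W[:,:2]-P)@e; B=(W[:,:2]-P)@n
for a0,lo,hi in [(x,.215,.265) for x in (.04,.06,.08,.1,.12,.29,.3,.31,.32)]:
    m=(abs(A-a0)<.008)&(abs(B)<.06)&(W[:,2]>lo)&(W[:,2]<hi)
    if m.sum(): print(a0,m.sum(),B[m].min(),B[m].max(),np.median(W[m,2]))
p,d,K,V=cam("scene"); cv2.imwrite("pics/scene4.png",p[:,:,::-1])
for o in("clip","index"):
    for r in models.look_for("scene",o)[:2]: c=np.array(r["centre"]); print(o,c,r["p"],(c[:2]-P)@e,(c[:2]-P)@n)
# predicted pixels of axis points, for the crop u 190..290, v 150..230
for q in (.108,.19): print(q,pix(np.r_[P+q*e,.243],K,V))
cv2.imwrite("pics/scene4c.png",cv2.resize(p[150:230,170:290][:,:,::-1],None,fx=6,fy=6,interpolation=cv2.INTER_CUBIC))
E
```

```text
t: 7.17
tool_pos: [0.5889, -0.0294, 0.2167]
orientation: [-1.567, -2.723, 0.0]
force: [-0.5, -1.1, 0.6]
opening: 0.0464
gripper_force: 0.0
7.2167 [ 0.5889 -0.0294  0.2167] 0.04650673502754771 0.0 row dir 121.70589494258392 tool 120.16389966574484
tcp along/across 0.2423548260282509 -0.008431637406727989
0.04 89 -0.015186793236608948 0.014268704064181556 0.2342755157227967
0.06 89 -0.01693495913588425 0.013211295665669198 0.23379443425693003
0.08 87 -0.01693643394066027 0.012542516375074262 0.23529845995439636
0.1 85 -0.019144698480012615 0.01182974037129041 0.2372247922998214
0.12 78 -0.017960848361093264 0.01152809923866528 0.23659256835482345
0.29 82 -0.025564169914842373 0.009958817136385162 0.24331906542297865
0.3 117 -0.03172371008663518 0.011078569773711201 0.2450703913396466
0.31 110 -0.03172371008663518 0.011078569773711201 0.24499252722931952
0.32 61 -0.021536817586746734 0.009586321517912574 0.24307037798869513
clip [ 0.3601 -0.0689  0.0919] 0.16 0.32898468529964014 0.20699103081606385
index [ 0.6521 -0.1272  0.2304] 0.73 0.12592226778674115 -0.010789924719118549
0.108 [225.355  194.1751]
0.19 [255.6955 190.5199]
```

View pics/scene4c.png

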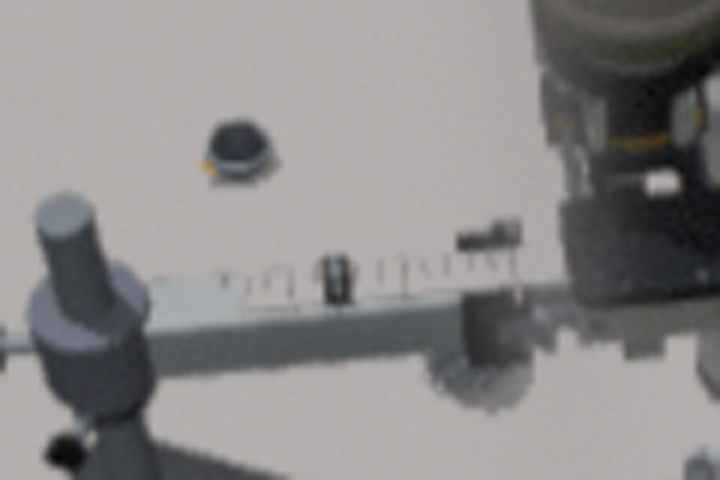

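The boom is in line, about 10 mm to one side, and the clip is at scene4c (337,268), roughly 80 mm short of the index lines at x≈514. I'll centre it, squeeze, then draw out.

```bash
python3 -m inch '{"travel":[[0,-0.002,0],[0,-0.004,0],[0,-0.005,0],[0,-0.005,0],[0,-0.005,0],[0,-0.005,0],[0,-0.005,0],[0,-0.005,0],[0,-0.005,0]],"spin":[0.0,-0.01,-0.01,-0.01,-0.01,-0.01,-0.01,-0.01,-0.01]}' 1 18
python3 - <<'E'
from h import *
from scipy.spatial.transform import Rotation as R
np.set_printoptions(precision=4,suppress=True)
P=np.array([.7091,-.240]); Rw=np.array([.5066,.0878]); e=(Rw-P)/np.linalg.norm(Rw-P); n=np.array([-e[1],e[0]])
s=robot.read_state(); M=R.from_rotvec(s["orientation"]).as_matrix()
print(s["t"],s["tool_pos"],s["opening"],s["gripper_force"],"tool",np.degrees(np.arctan2(M[1,0],M[0,0])))
v=s["tool_pos"][:2]-P; print("tcp along/across",v@e,v@n,"per 80mm in tool",M.T@np.r_[e*.08,0])
E
```

```text
t: 8.12
tool_pos: [0.5848, -0.0316, 0.2166]
orientation: [-1.554, -2.73, 0.0]
force: [-1.9, 0.3, 1.3]
opening: 0.0287
gripper_force: 18.0
8.1167 [ 0.5848 -0.0316  0.2166] 0.028695685746949917 18.02781969308853 tool 120.70537198037516
tcp along/across 0.24263597655688143 -0.0037944094692149515 per 80mm in tool [ 0.08   -0.0014  0.    ]
```

```bash
python3 -m inch '{"travel":[[0.005,0,0],[0.013,0,0],[0.022,0,0],[0.032,0,0],[0.042,0,0],[0.052,0,0],[0.062,0,0],[0.07,0,0],[0.076,0,0],[0.08,0,0]],"spin":[0,0,0,0,0,0,0,0,0,0]}' 1 18
python3 -m inch '{"travel":[[0,0,0],[0,0,0],[0,0,0]],"spin":[0,0,0]}'
python3 - <<'E'
from h import *
np.set_printoptions(precision=4,suppress=True)
P=np.array([.7091,-.240]); Rw=np.array([.5066,.0878]); e=(Rw-P)/np.linalg.norm(Rw-P); n=np.array([-e[1],e[0]])
s=robot.read_state(); v=s["tool_pos"][:2]-P; print(s["t"],"tcp along/across",v@e,v@n,s["opening"],s["gripper_force"],s["force"])
for c in("scene","top"):
    a=[];
    for i in range(4): p,d,K,V=cam(c); a.append(p)
    p=np.mean(a,0).astype(np.uint8)
    u,w=pix(np.r_[P+.19*e,.243],K,V); print(c,u,w); u0,w0=int(u)-40,int(w)-30
    cv2.imwrite(f"pics/{c}5.png",cv2.resize(p[w0:w0+60,u0:u0+80][:,:,::-1],None,fx=10,fy=10,interpolation=cv2.INTER_CUBIC)); print(u0,w0)
    for o in("clip","index","lens"):
        for r in models.look_for(c,o)[:2]: q=np.array(r["centre"]); print(o,q,r["p"],(q[:2]-P)@e,(q[:2]-P)@n)
E
```

```text
t: 8.95
tool_pos: [0.5436, 0.0379, 0.2166]
orientation: [1.553, 2.731, -0.0]
force: [2.0, -4.1, -2.2]
opening: 0.0291
gripper_force: 18.0
t: 9.2
tool_pos: [0.5442, 0.037, 0.2166]
orientation: [1.554, 2.73, -0.0]
force: [1.9, -3.2, -0.7]
opening: 0.0289
gripper_force: 18.0
9.2 tcp along/across 0.32231137284172007 -0.005277159131161163 0.028897403525194647 18.00580769777298 [ 1.9469 -3.1571 -0.6776]
scene 255.6955047129749 190.51994853672159
215 160
index [ 0.6344 -0.1041  0.2276] 0.65 0.15487715301166916 -0.007871942263508706
lens [0.5684 0.0005 0.2226] 0.9 0.27855324572567053 -0.006695468295361214
top 323.8573615183278 179.54450717611954
283 149
clip [ 0.607  -0.0782  0.2426] 0.6 0.19131208204612338 0.0018268177734385093
index [ 0.6422 -0.1209  0.2328] 0.84 0.13648507307732982 -0.005678452876966616
lens [0.5254 0.07   0.2368] 0.82 0.3602799050404238 -0.006639278881263684
```

View pics/scene5.png

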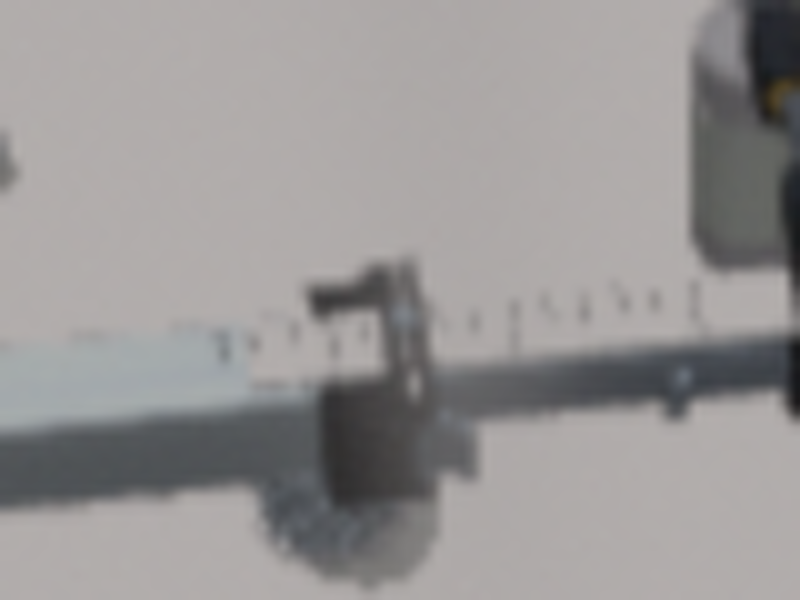

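Scene5: the clip's white line (405,315) lies on the line joining the two index lines (408,265) and (413,385), to within about 1 mm. I'll check it from above.

View pics/top5.png

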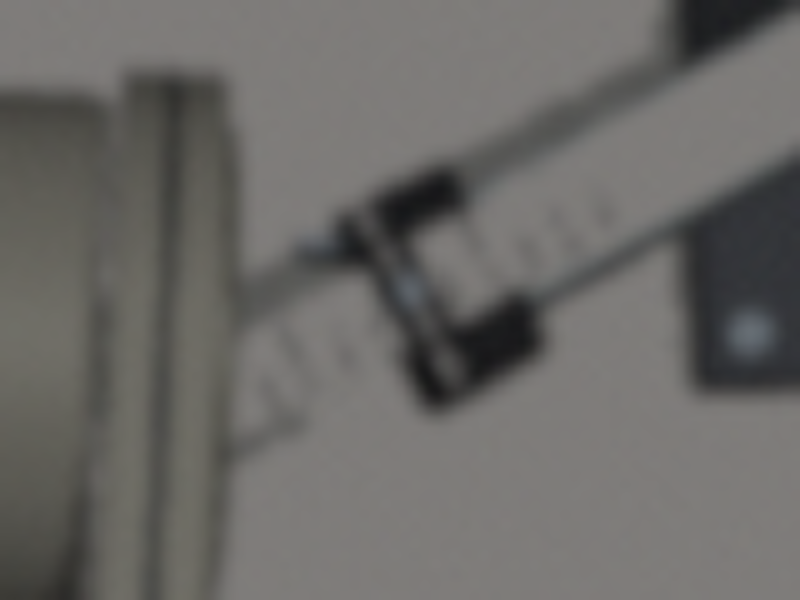

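Top5 shows all three white lines in one line: (370,215), (410,290) and (455,370). The lens is about 6 mm off the row's middle line, so I'm handing in.

```bash
python3 -c "
from plant import close_job
print(close_job())"
```

```text
the job is handed in; nothing more can be done
None
```

I swung the boom over the row while it was still short, then squeezed the button and drew the boom out about 80 mm. I handed the job in with the grip held at 18 N, the clip's line within about 1 mm of the index lines and the lens about 6 mm off the row's middle line; no verdict came back.

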